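# Back off the retort clamp's knurled wheel

### The arm

A 6-joint arm with a two-finger parallel gripper is mounted at the origin on the work surface. World frame = base frame: x ahead of the robot, y to its left, z up, the work surface at z = 0. Lengths are in m, angles in rad, forces in N, time in s.
With the tool pointing down it reaches from about 0.3 to 0.875 m from the base axis. Payload 4.2 kg.
Tool frame: the origin (TCP) lies between the finger pads; the fingertips stand 19 mm ahead of it and the grasp point (between the pads) is the TCP; z points along the fingers, y is the line along which they close (so a half turn about z gives the same grasp; the last joint's range is limited). The gripper opens to 85 mm and grips with 20 to 120 N. Pads are 22 mm wide; open, the fingers measure 114 mm over their backs; the gripper's body (76 mm by 85 mm) begins 54 mm behind the grasp point. The pads swing forward as they close: fully open they stand 13 mm farther back than shut.
Start: joints at [-1.156, 0.32, 1.565, -0, 1.257, -0.02], TCP at [0.242, -0.522, 0.25] pointing down, gripper open.
Joint ranges: [-3.11, 3.11], [-0.84, 2.01], [0.21, 2.61], [-1.34, 4.49], [0.05, 2.63], [-2.56, 2.56]. Speed limits (rad/s): [2.57, 2.57, 3.14, 3.14, 3.14, 3.14].

### API

Orientations are given as a unit quaternion [w, x, y, z].
In Python, from cell import ctrl gives the robot as it stands.
- The arm moves only by the tool step_arm, never from a script. Its argument "motion" is a list of rows, each a list of 3 entries, a list of its own where there are three numbers: the turn, a rotation vector about the tool's x, y, z as a fraction of full scale, then the shift along the tool's x, y, z as a fraction of full scale, then the opening, from 0 (shut) to 1 (fully open). A call has 1 to 8 rows; each row is the pose to reach, as a shift and turn from the pose commanded when the call began, along the tool's axes at that moment; what a row does not reach only later rows make up. Full scale, the value 1, is 0.3 m for a shift and 45 degrees for a turn. A row lasts 1/10 s, in which the tool goes at most 50 mm and 8.59 degrees, less where a joint would pass 70% of its speed; a pose out of reach is approached as far as the arm can. A call with a number of a shift or a turn outside -1 to 1 is refused whole. A call with a gripper value outside its range is refused whole. The fingers move at their own pace and stop on an object; the grip force is fixed at half the most. Time passes only in rows, so rows that repeat a pose let the fingers close. It gives the time, the measured TCP pose, the force, the opening and the grip force at its end, in the units of the state.
- ctrl.get_obs(): the state, without advancing time (a new reading comes with each control period).
- ctrl.get_image(name): name is "scene" or "top" or "wrist"; returns a dict with "image" (384x512x3 uint8, blue, green, red), "fovy" (degrees; the focal length in pixels is half the picture's height over the tangent of half this angle, whatever the lens; pixels are square), "cx", "cy" (the principal point, pixels), "R" (3x3) and "t" (3): a world point X has camera coordinates R X + t; the wrist camera has in their place "T_tool_cam" (4x4, takes a point from camera to tool coordinates, whose origin is the TCP and whose axes are the flange's). Camera axes: x right, y down, z forward; pixel columns grow to the right and rows downward; lengths in m; the calibration is good to about 2 mm. The wrist camera is an equidistant fisheye: a pixel r from the principal point sees the ray r / f radians off the axis. A picture is of the moment at which its call begins: read the wrist's pose just before it. There is no depth.
- ctrl.close_job(): hands the job in; it is judged then, once.
The state is a dict: "time_s": time; "q": joint angles; "qvel": joint speeds; "tau": joint torques, N m; "tcp_pos": TCP position; "ee_rot": TCP orientation; "contact_force": force on the tool from outside, world axes, zero at the start; "ft_torque": the same for the moment, N m; "width": opening from 0.0 (shut) to 1.0 (fully open); "grip_force": force on a finger pad.
Only numpy, scipy, OpenCV 4.12 (cv2) and the standard library are available. Lean on these libraries where they do the work, as an engineer would, in place of code of your own. Each camera call takes 0.05 s, during which the arm holds its last target. There are 200 camera calls.

### The job

The flask on the stirrer is still held by the neck in the retort clamp. Loosen the clamp by two full turns of its knurled wheel, counting them, to within about a quarter turn: roll a fingertip across the rim of the wheel, stroke after stroke, pressing lightly and pinching nothing. Leave the flask standing upright where it is and everything else in its place, and finish clear of it all.

Things in the scene. Friction and masses are not known exactly. Their poses are not given: they have to be found in the camera images.
- wheel (a joint): Turn of the clamp's knurled wheel, rad. 0 = tight (hard stop), grows as it loosens; 0 to 0.35 at the start, thread ends at 22 (two turns = 12.57). It loosens anticlockwise seen from its outer end: the TOP of the rim moves along +x of stand, from flask to rod. Stiff (0.025 N m, 1.3 N at the rim) and stays put. A black pen stroke across rim and outer face points up at 0.
- wheel_center (a point): Middle of the wheel on its level axis, along y of stand (axes parallel to it). Bare aluminium, 40 mm in diameter over 24 round ribs (2 mm deep, 5 mm apart), 16 mm wide: rim top 20 mm above this point. At tight at x -115, y 23, z 206 mm in stand; moves 1.5 mm along +y per turn. Rim free from above and along x; the jaw's bar (top 6.5 mm above the axis) begins 10.5 mm away along -y.
- stand: Retort stand, fixed: green base plate 140 x 210 x 12 mm, rod 12 mm in diameter, 400 mm high. Origin on the bench under the rod, z up; the clamp reaches out along -x. Grey boss head (34 x 30 x 46 mm) with two small wing screws (leave alone) on the rod 206 mm up; shank 10 mm in diameter to the clamp's yoke at x -78 mm.
- flask: Stoppered 250 ml conical glass flask, loose, on the stirrer's plate, neck between the jaws. Origin at the centre of its underside, z up: 85 mm in diameter at the foot, neck 34 mm, 160 mm high with stopper (top 42 mm above the wheel's axis). Its axis is 60 mm from the wheel's middle along -x of stand and 23 mm along -y.
- stirrer: Blue hotplate stirrer, fixed, 230 x 160 mm, round plate 135 mm in diameter with its top 88 mm above the bench. Origin on the bench under the middle of the plate; the control panel lies along -x.
- reagent_bottle: Brown glass bottle, loose, bystander; 72 mm in diameter, 150 mm high. Origin at the centre of its underside.
- beaker: Glass beaker, loose, bystander; 68 mm in diameter, 85 mm high. Origin at the centre of its underside.
- small_jar: Small glass jar with a white cap, loose, bystander; 44 mm in diameter, 60 mm high. Origin at the centre of its underside.
- neck (a point): Point on the stand midway between the closed jaws, on the flask's neck axis, 206 mm above the bench, at x -175, y 0 mm in stand. Jaws: rubber-sleeved prongs either side of the neck, out to x -195 mm; the +y jaw swings open as the wheel loosens (about 8 mm at the tips after two turns).

How it is judged:
By the outcome, as a careful person would: the job done as asked, in the order asked, and still so for the second after the job is handed in, with the robot touching nothing.
It also fails if it takes over 70 s, if anything falls off the work surface, if the arm or the gripper's body presses on something with over 40 N, if the wrist force passes 120 N, or if a joint passes its speed limit or range.

## Working session

There is one attempt and no reset: what is moved stays moved. The work goes in short steps, Python scripts to look and compute and a tool call to move; the robot and the scene stay as the last step left them, time stands still between calls to the robot, and variables do not carry over. Pictures are saved under pics/ and viewed, at most 10 in all, crops included, and the job is handed in when it is done.

Besides the shell and the picture viewer there is one more tool, called as name(argument=value, ...), one argument or row to a line, values as JSON. step_arm: Moves the arm, as the interface text tells. Shift numbers are shares of 0.3 m and turn numbers shares of 45 degrees, none past 1 either way. Its arguments: {"type":"object","properties":{"motion":{"type":"array"}},"required":["motion"]}

```bash
mkdir -p pics; ls; python3 - <<'E'
from cell import ctrl
import cv2, numpy as np
o=ctrl.get_obs(); print({k:np.round(v,3) for k,v in o.items()})
ims=[]
for n in ["scene","top"]:
    d=ctrl.get_image(n); cv2.imwrite(f"pics/{n}0.png",d["image"]); np.savez(f"pics/{n}0.npz",**d)
    print(n,d["fovy"],d["cx"],d["cy"],d["R"],d["t"])
E
```

```text
pics
{'time_s': np.float64(0.0), 'q': array([-1.156,  0.32 ,  1.566, -0.   ,  1.257, -0.02 ]), 'qvel': array([ 0.003, -0.   ,  0.001,  0.001, -0.   ,  0.   ]), 'tau': array([-1.0000e-03, -4.1553e+01, -2.3416e+01, -0.0000e+00,  8.0000e-03,
       -0.0000e+00]), 'tcp_pos': array([ 0.242, -0.521,  0.249]), 'ee_rot': array([-0.001,  0.976,  0.216, -0.   ]), 'contact_force': array([-0.448, -0.44 , -0.178]), 'ft_torque': array([ 0.003,  0.036, -0.041]), 'grip_force': np.float64(0.0), 'width': np.float64(1.0)}
scene 50.14314559332274 252.6279545676225 194.30646454744138 [[ 0.54115819  0.84086222  0.00992699]
 [ 0.52192601 -0.32659591 -0.78799007]
 [-0.65934896  0.43160843 -0.61560792]] [-0.28784556 -0.16757298  1.39651119]
top 54.9532109992792 251.24257390776387 187.1421579206966 [[ 0.01973822 -0.99951003  0.02429213]
 [-0.99653094 -0.02163252 -0.08036242]
 [ 0.08084854 -0.02262165 -0.99646966]] [0.00893193 0.54031276 0.99032442]
```

View pics/scene0.png

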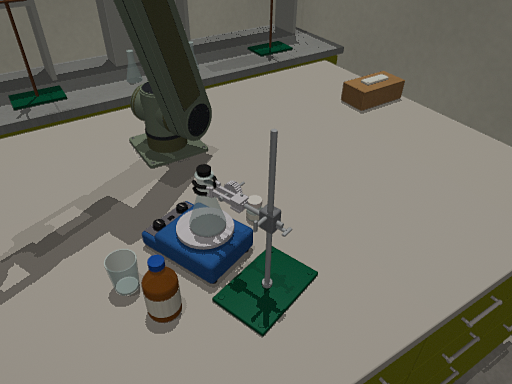

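View pics/top0.png

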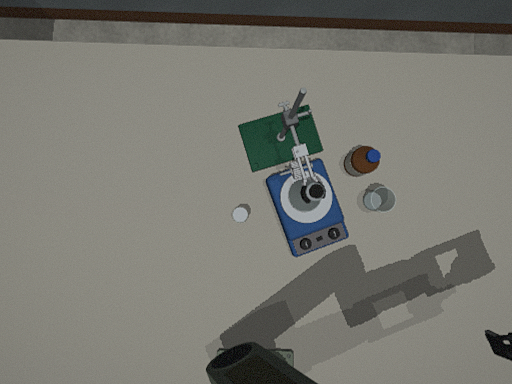

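The scene view shows the rod base at (267,283), the rod top at (273,132) and the stopper at (204,169). In the top view the rod base is at (281,137), the rod top at (303,92) and the stopper at (316,191). The clamp head is near (300,165).

```bash
cat > h.py <<'E'
import numpy as np, cv2
from scipy.spatial.transform import Rotation as Ro
def onplane(d,u,v,z):
    f=d["image"].shape[0]/2/np.tan(np.radians(float(d["fovy"]))/2)
    R,t=d["R"],d["t"]; c=-R.T@t; r=R.T@np.array([(u-d["cx"])/f,(v-d["cy"])/f,1]); return c+r*(z-c[2])/r[2]
def proj(d,X):
    f=d["image"].shape[0]/2/np.tan(np.radians(float(d["fovy"]))/2)
    p=d["R"]@np.asarray(X)+d["t"]; return np.array([d["cx"]+f*p[0]/p[2],d["cy"]+f*p[1]/p[2]])
E
python3 - <<'E'
from h import *
s=np.load("pics/scene0.npz"); t=np.load("pics/top0.npz")
for n,d,l in [("s",s,[(267,286,.012),(273,132,.4),(204,168,.248)]),("t",t,[(281,137,.012),(303,92,.4),(317,190,.248)])]:
    for u,v,z in l: print(n,z,onplane(d,u,v,z).round(4))
# green base corners in top, blue stirrer rect
for d,nm in [(t,"t")]:
    h=cv2.cvtColor(d["image"],cv2.COLOR_BGR2HSV)
    for name,lo,hi,z in [("green",(60,100,20),(90,255,255),.012),("blue",(100,150,40),(120,255,255),.06)]:
        m=cv2.inRange(h,lo,hi); n,lab,st,c=cv2.connectedComponentsWithStats(m); i=1+st[1:,4].argmax()
        b=cv2.boxPoints(cv2.minAreaRect(np.argwhere(lab==i)[:,::-1].astype(np.float32)))
        print(name,[onplane(d,*p,z).round(3)[:2].tolist() for p in b])
im=t["image"][80:260,220:400]; cv2.imwrite("pics/tc.png",cv2.resize(im,None,fx=4,fy=4,interpolation=cv2.INTER_CUBIC)[:600])
im=s["image"][120:300,140:320]; cv2.imwrite("pics/sc.png",cv2.resize(im,None,fx=4,fy=4,interpolation=cv2.INTER_CUBIC)[:600])
E
```

```text
s 0.012 [ 0.6884 -0.0631  0.012 ]
s 0.4 [ 0.6893 -0.0666  0.4   ]
s 0.248 [ 0.5191 -0.1147  0.248 ]
t 0.012 [ 0.6836 -0.0607  0.012 ]
t 0.4 [ 0.6788 -0.0588  0.4   ]
t 0.248 [ 0.5186 -0.1152  0.248 ]
green [[0.714, 0.061], [0.759, -0.068], [0.628, -0.11], [0.584, 0.018]]
blue [[0.561, -0.013], [0.621, -0.163], [0.415, -0.24], [0.358, -0.092]]
```

View pics/tc.png

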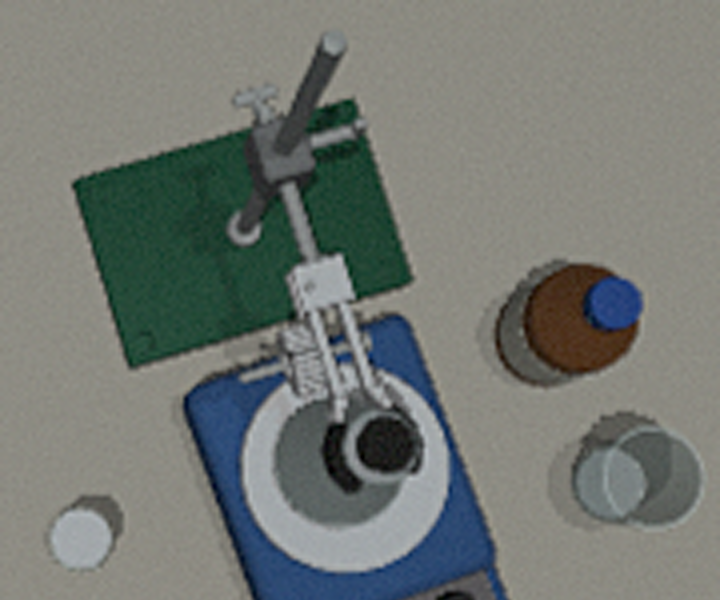

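The clamp's wheel shows at about (300,355) in the crop, which is full-image pixel (295,169), and its screw tail points down-left. Next I work out the stand frame and the first move.

```bash
cat >> h.py <<'E'
YAW=np.radians(18.2); NECK=np.array([.5188,-.115,.206])
RS=Ro.from_euler('z',YAW).as_matrix()
WC=NECK+RS@[.060,.023,0]
def S2W(p): return WC+RS@np.asarray(p)      # wheel-centred stand axes -> world
def W2S(p): return RS.T@(np.asarray(p)-WC)
# tool down, tool x along stand +y
XT=RS@[0,1,0]; ZT=np.array([0,0,-1.]); RT=np.column_stack([XT,np.cross(ZT,XT),ZT])
def pose(o): return np.array(o["tcp_pos"]),Ro.from_quat(np.roll(o["ee_rot"],-1))
def frac(o,p,R=RT):
    p0,R0=pose(o); return ((R0.inv()*Ro.from_matrix(R)).as_rotvec()/(np.pi/4)).round(4).tolist(),(R0.inv().apply(np.asarray(p)-p0)/.3).round(4).tolist()
E
python3 - <<'E'
from h import *
from cell import ctrl
s=np.load("pics/scene0.npz"); t=np.load("pics/top0.npz")
print(WC,RT.round(3).tolist(),[proj(t,S2W(p)).round(1) for p in ([0,0,.02],[0,.008,.02],[0,-.008,.02])],proj(s,WC))
o=ctrl.get_obs(); print(frac(o,S2W([0,.003,.139])))
print(pose(o)[1].as_matrix().round(3))
E
```

```text
[ 0.56861462 -0.07441055  0.206     ] [[-0.312, 0.95, 0.0], [0.95, 0.312, 0.0], [0.0, 0.0, -1.0]] [array([296.7, 167.7]), array([293.2, 168.7]), array([300.1, 166.6])] [233.28466227 190.10946684]
([-0.0016, -0.0016, -1.8508], [1.6156, -0.9024, -0.3166])
[[ 0.907  0.421 -0.001]
 [ 0.421 -0.907  0.001]
 [ 0.    -0.002 -1.   ]]
```

step_arm(
  motion=[
    [[0,0,-0.15],[0.1,-0.05,-0.3],0.5],
    [[0,0,-0.3],[0.25,-0.14,-0.32],0],
    [[0,0,-0.45],[0.4,-0.22,-0.32],0],
    [[0,0,-0.6],[0.5,-0.28,-0.32],0],
    [[0,0,-0.75],[0.6,-0.34,-0.32],0],
    [[0,0,-0.9],[0.7,-0.39,-0.32],0],
    [[0,0,-0.93],[0.8,-0.45,-0.32],0],
    [[0,0,-0.93],[0.8,-0.45,-0.32],0],
  ],
)

```text
time_s: 0.9
tcp_pos: [0.4046, -0.2949, 0.3461]
ee_rot: [-0.001, 0.834, 0.552, 0.001]
contact_force: [-0.7, -0.2, -0.1]
width: -0.001
grip_force: 0.0
```

```bash
python3 - <<'E'
from h import *
from cell import ctrl
o=ctrl.get_obs(); print(o["time_s"],o["tcp_pos"],o["width"],frac(o,S2W([0,.003,.139])))
E
```

```text
0.9 [ 0.40461274 -0.29485665  0.34608178] -0.0009107063380507421 ([0.0004, -0.0023, -0.9144], [0.8973, 0.2104, 0.0051])
```

step_arm(
  motion=[
    [[0,0,-0.15],[0.15,0.04,0],0],
    [[0,0,-0.3],[0.3,0.07,0],0],
    [[0,0,-0.45],[0.45,0.11,0],0],
    [[0,0,-0.6],[0.6,0.14,0],0],
    [[0,0,-0.75],[0.75,0.175,0],0],
    [[0,0,-0.9],[0.85,0.2,0],0],
    [[0,0,-0.914],[0.897,0.21,0.005],0],
    [[0,0,-0.914],[0.897,0.21,0.005],0],
  ],
)

```text
time_s: 1.7
tcp_pos: [0.5675, -0.075, 0.3438]
ee_rot: [-0.001, 0.589, 0.808, -0.001]
contact_force: [0.3, -0.8, 0.1]
width: 0.002
grip_force: 0.0
```

```bash
python3 - <<'E'
from h import *
from cell import ctrl
o=ctrl.get_obs(); print(o["time_s"],W2S(o["tcp_pos"]).round(4),o["q"].round(2),frac(o,S2W([0,.003,.139])))
d=ctrl.get_image("wrist"); np.savez("pics/w0.npz",**d); cv2.imwrite("pics/w0.png",d["image"]); print(d["fovy"],d["cx"],d["cy"],d["T_tool_cam"])
E
```

```text
1.7 [-0.0013 -0.0002  0.1378] [-0.15  0.27  1.4  -0.    1.47 -0.46] ([-0.0022, -0.0005, -0.0067], [0.0108, 0.0042, -0.0041])
65.70646984690485 259.07341253512675 194.77733202688432 [[ 3.30879920e-04 -9.54502833e-01 -2.98201663e-01  7.40566254e-02]
 [ 9.99999644e-01  8.41785354e-05  8.40140022e-04 -1.11230728e-05]
 [-7.76813852e-04 -2.98201835e-01  9.54502521e-01 -1.23977461e-01]
 [ 0.00000000e+00  0.00000000e+00  0.00000000e+00  1.00000000e+00]]
```

View pics/w0.png

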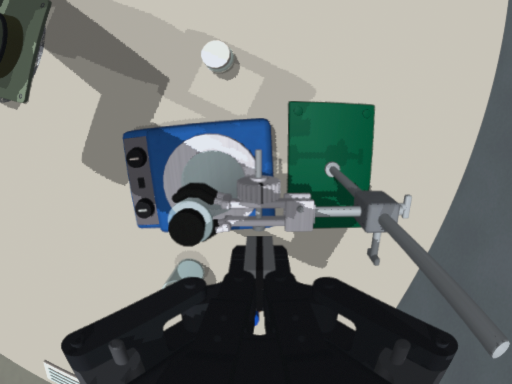

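```bash
cat >> h.py <<'E'
def fish(d,o,X):
    "world point -> wrist pixel"
    T=np.array(d["T_tool_cam"]); p0,R0=pose(o); c=T[:3,:3].T@(R0.inv().apply(np.asarray(X)-p0)-T[:3,3])
    return fishc(d,c)
def fishc(d,c):
    f=192/np.tan(np.radians(float(d["fovy"]))/2); th=np.arctan2(np.hypot(c[0],c[1]),c[2]); k=f*th/np.hypot(c[0],c[1])
    return np.array([d["cx"]+k*c[0],d["cy"]+k*c[1]]).round(1)
def tool(d,P):
    T=np.array(d["T_tool_cam"]); return fishc(d,T[:3,:3].T@(np.asarray(P)-T[:3,3]))
E
python3 - <<'E'
from h import *
from cell import ctrl
o=ctrl.get_obs(); d=np.load("pics/w0.npz")
for p in ([0,0,0],[0,.008,.02],[0,-.008,.02],[0,.008,0],[.02,.008,0],[-.02,.008,0]): print(p,fish(d,o,S2W(p)))
print("neck top",fish(d,o,S2W([-.06,-.023,.042])),"rodtop",fish(d,o,S2W([.115,-.023,.194])),"boss top",fish(d,o,S2W([.115,-.023,.023])))
for p in ([0,0,.019],[.011,0,.019],[-.011,0,.019],[.011,.01,.019],[.011,-.01,.019]): print(p,tool(d,p))
im=d["image"][130:280,180:340]; cv2.imwrite("pics/w0c.png",cv2.resize(im,None,fx=4,fy=4,interpolation=cv2.INTER_CUBIC))
E
```

```text
[0, 0, 0] [261.6 185.5]
[0, 0.008, 0.02] [261.8 182.7]
[0, -0.008, 0.02] [261.8 200.7]
[0, 0.008, 0] [261.6 177. ]
[0.02, 0.008, 0] [283.6 176.9]
[-0.02, 0.008, 0] [239.6 177.2]
neck top [189.  226.8] rodtop [506.7 344.2] boss top [386.6 216.2]
[0, 0, 0.019] [258.8 246.8]
[0.011, 0, 0.019] [258.8 228.2]
[-0.011, 0, 0.019] [258.8 264.3]
[0.011, 0.01, 0.019] [277.9 228.2]
[0.011, -0.01, 0.019] [239.8 228.2]
```

View pics/w0c.png

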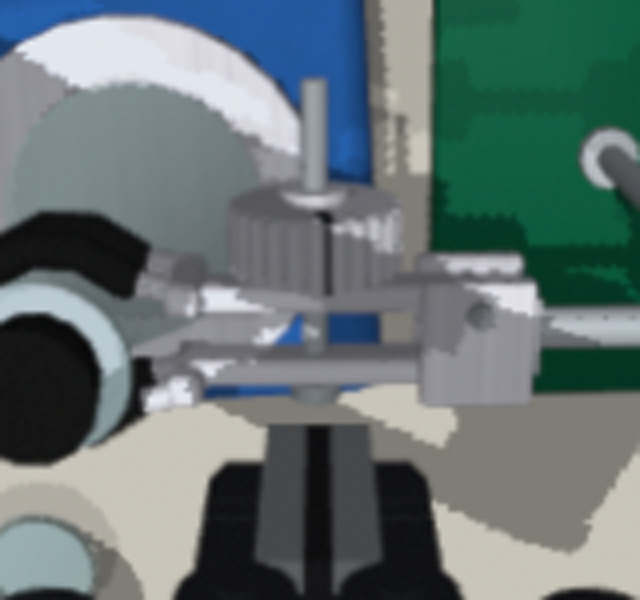

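The pen stroke sits at crop (325,220), against a wheel centre at x≈316. That puts the wheel at about +0.1 rad, just off tight. The wheel lies about 2.3 mm farther along -x than I estimated. The closed fingertip is about 13 mm wide along the stroke direction. I'll correct the centre and touch down.

```bash
cat >> h.py <<'E'
WC=WC+RS@[-.0023,-.0005,0]
E
python3 - <<'E'
from h import *
from cell import ctrl
o=ctrl.get_obs(); print(frac(o,S2W([0,.003,.043])))
E
```

```text
([-0.0026, 0.0003, -0.0083], [0.0118, 0.0005, 0.317])
```

step_arm(
  motion=[
    [[0,0,-0.008],[0.01,0,0.1],0],
    [[0,0,-0.008],[0.01,0,0.2],0],
    [[0,0,-0.008],[0.01,0,0.27],0],
    [[0,0,-0.008],[0.01,0,0.3],0],
    [[0,0,-0.008],[0.01,0,0.31],0],
    [[0,0,-0.008],[0.01,0,0.31],0],
  ],
)

```text
time_s: 2.35
tcp_pos: [0.5662, -0.0736, 0.2525]
ee_rot: [0.001, 0.587, 0.81, 0.0]
contact_force: [0.3, 0.5, -0.7]
width: -0.001
grip_force: 0.0
```

```bash
python3 - <<'E'
from h import *
from cell import ctrl
o=ctrl.get_obs(); print(o["time_s"],W2S(o["tcp_pos"]).round(4),o["contact_force"].round(2),frac(o,S2W([0,.003,.039])))
d=ctrl.get_image("wrist"); np.savez("pics/w1.npz",**d)
for p in ([0,.008,.02],[0,-.008,.02],[.02,.008,0],[-.02,.008,0]): print(p,fish(d,o,S2W(p)))
im=d["image"][150:300,160:360]; cv2.imwrite("pics/w1c.png",cv2.resize(im,None,fx=4,fy=4,interpolation=cv2.INTER_CUBIC))
E
```

```text
2.35 [0.0003 0.002  0.0465] [ 0.3   0.51 -0.75] ([0.0011, 0.001, -0.0008], [0.0032, -0.0009, 0.0251])
[0, 0.008, 0.02] [258.4 231. ]
[0, -0.008, 0.02] [258.4 256.2]
[0.02, 0.008, 0] [290.7 217.5]
[-0.02, 0.008, 0] [226.1 217.6]
```

View pics/w1c.png

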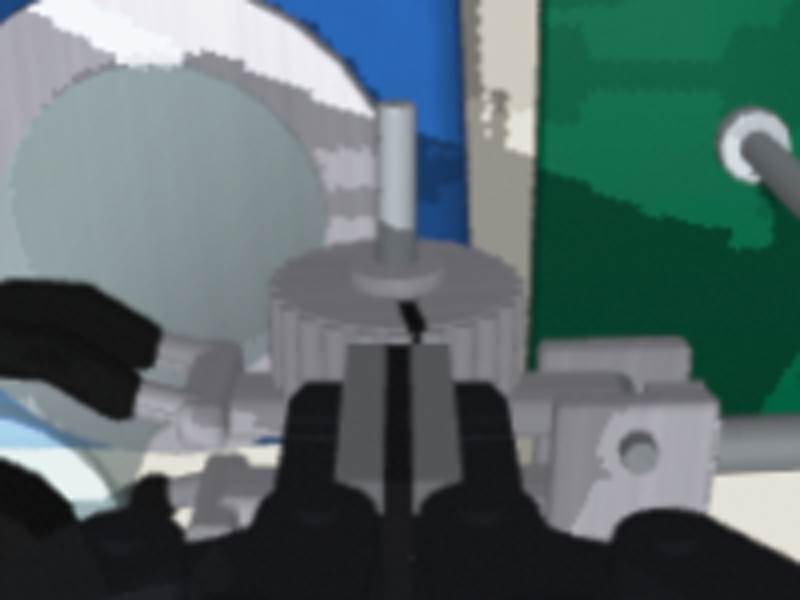

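step_arm(
  motion=[
    [[0,0,0],[0.005,0,0.01],0],
    [[0,0,0],[0.005,0,0.02],0],
    [[0,0,0],[0.005,0,0.024],0],
    [[0,0,0],[0.005,0,0.024],0],
  ],
)

```text
time_s: 2.8
tcp_pos: [0.5657, -0.0712, 0.245]
ee_rot: [0.0, 0.586, 0.81, 0.0]
contact_force: [0.1, 0.1, 2.5]
width: -0.001
grip_force: 0.7
```

step_arm(
  motion=[
    [[0,0,0],[0,0,0.003],0],
    [[0,0,0],[0,0,0.003],0],
  ],
)

```text
time_s: 3.0
tcp_pos: [0.566, -0.0712, 0.2448]
ee_rot: [0.001, 0.586, 0.81, 0.0]
contact_force: [-1.3, 0.4, 5.1]
width: -0.0
grip_force: 2.6
```

```bash
cat >> h.py <<'E'
def mark(d,o,turns=0,full=False):
    g=cv2.cvtColor(d["image"],cv2.COLOR_BGR2GRAY); th=np.radians(np.arange(0,360,2)); v=[]
    for t in th:
        v.append(np.mean([cv2.getRectSubPix(g,(1,1),tuple(map(float,fish(d,o,S2W([r*np.sin(t),.008+.0015*turns,r*np.cos(t)])))))[0,0] for r in (.013,.015,.017)]))
    v=np.array(v); i=np.argsort(v)[:6]; return [(int(2*k),round(v[k])) for k in i],round(np.median(v))
E
python3 - <<'E'
from h import *
from cell import ctrl
o=ctrl.get_obs(); print(o["time_s"],W2S(o["tcp_pos"]).round(4),o["contact_force"].round(2),frac(o,S2W([0,.003,.039])))
d=np.load("pics/w1.npz"); print(mark(d,dict(tcp_pos=S2W([.0003,.002,.0465]),ee_rot=[.001,.587,.81,0])))
E
```

```text
3.0 [0.0008 0.0044 0.0388] [-1.28  0.37  5.08] ([0.002, 0.0008, 0.0013], [-0.0046, -0.0028, -0.0006])
([(8, 18), (10, 23), (6, 24), (12, 43), (4, 48), (14, 74)], 105)
```

step_arm(
  motion=[
    [[0,0,0],[0,0.015,0.001],0],
    [[0,0,0],[0,0.03,0.002],0],
    [[0,0,0],[0,0.045,0.006],0],
    [[0,0,0],[0,0.06,0.014],0],
    [[0,0,0],[0,0.07,0.022],0],
    [[0,0,0],[0,0.075,0.022],0],
  ],
)

```text
time_s: 3.6
tcp_pos: [0.587, -0.0641, 0.2361]
ee_rot: [-0.001, 0.586, 0.81, -0.001]
contact_force: [-0.1, 0.3, -0.5]
width: 0.001
grip_force: 0.1
```

step_arm(
  motion=[
    [[0,0,0],[0,0.015,-0.02],0],
    [[0,0,0],[0,-0.02,-0.06],0],
    [[0,0,0],[0,-0.075,-0.05],0],
    [[0,0,0],[0,-0.075,-0.05],0],
  ],
)

```text
time_s: 4.0
tcp_pos: [0.5639, -0.0719, 0.2531]
ee_rot: [0.0, 0.586, 0.81, -0.0]
contact_force: [0.2, -0.0, 0.3]
width: -0.002
grip_force: 0.0
```

```bash
cat > look.py <<'E'
from h import *
from cell import ctrl
import sys
tn=float(sys.argv[1])
o=ctrl.get_obs(); d=ctrl.get_image("wrist"); np.savez("pics/last.npz",**d)
print(o["time_s"],W2S(o["tcp_pos"]).round(4),o["contact_force"].round(2),mark(d,o,tn))
E
python3 look.py .15
```

```text
4.0 [-0.0014  0.0043  0.0471] [ 0.18 -0.02  0.31] ([(74, 32), (72, 35), (76, 35), (70, 42), (78, 43), (80, 54)], 105)
```

The half stroke took the mark from 8° to 74° with no trouble. Next is a full stroke cycle, then a check.

step_arm(
  motion=[
    [[0,0,0],[0,-0.06,-0.002],0],
    [[0,0,0],[0,-0.06,-0.002],0],
  ],
)

```text
time_s: 4.25
tcp_pos: [0.5477, -0.0772, 0.2532]
ee_rot: [-0.0, 0.586, 0.81, -0.0]
contact_force: [0.1, 0.3, -0.2]
width: -0.002
grip_force: 0.0
```

step_arm(
  motion=[
    [[0,0,0],[0,0,0.04],0],
    [[0,0,0],[0,0.02,0.033],0],
    [[0,0,0],[0,0.04,0.031],0],
    [[0,0,0],[0,0.06,0.031],0],
    [[0,0,0],[0,0.08,0.031],0],
    [[0,0,0],[0,0.1,0.035],0],
    [[0,0,0],[0,0.12,0.044],0],
    [[0,0,0],[0,0.13,0.052],0],
  ],
)

```text
time_s: 5.05
tcp_pos: [0.5866, -0.0644, 0.2362]
ee_rot: [0.0, 0.586, 0.81, -0.0]
contact_force: [-0.5, -0.8, 1.3]
width: 0.003
grip_force: 0.8
```

step_arm(
  motion=[
    [[0,0,0],[0,0.01,-0.03],0],
    [[0,0,0],[0,-0.05,-0.07],0],
    [[0,0,0],[0,-0.13,-0.052],0],
    [[0,0,0],[0,-0.13,-0.052],0],
  ],
)

```text
time_s: 5.45
tcp_pos: [0.5463, -0.0772, 0.2526]
ee_rot: [-0.001, 0.586, 0.81, -0.001]
contact_force: [1.2, 0.8, -0.1]
width: -0.004
grip_force: 0.0
```

```bash
python3 look.py .5
```

```text
5.45 [-0.0198  0.0048  0.0466] [ 1.24  0.84 -0.12] ([(204, 50), (206, 52), (202, 52), (200, 54), (198, 62), (208, 66)], 105)
```

step_arm(
  motion=[
    [[0,0,0],[0,0,0.04],0],
    [[0,0,0],[0,0.02,0.033],0],
    [[0,0,0],[0,0.04,0.031],0],
    [[0,0,0],[0,0.06,0.031],0],
    [[0,0,0],[0,0.08,0.031],0],
    [[0,0,0],[0,0.1,0.035],0],
    [[0,0,0],[0,0.12,0.044],0],
    [[0,0,0],[0,0.13,0.052],0],
  ],
)

```text
time_s: 6.3
tcp_pos: [0.5866, -0.0644, 0.2362]
ee_rot: [-0.0, 0.586, 0.81, -0.0]
contact_force: [0.5, -0.7, 0.8]
width: -0.001
grip_force: 0.8
```

step_arm(
  motion=[
    [[0,0,0],[0,0.01,-0.03],0],
    [[0,0,0],[0,-0.05,-0.07],0],
    [[0,0,0],[0,-0.13,-0.052],0],
    [[0,0,0],[0,-0.13,-0.052],0],
  ],
)

```text
time_s: 6.7
tcp_pos: [0.5463, -0.0773, 0.2526]
ee_rot: [-0.001, 0.586, 0.81, -0.001]
contact_force: [0.1, -0.3, -0.2]
width: 0.001
grip_force: 0.0
```

```bash
python3 look.py .9; python3 -c "
from h import *
im=np.load('pics/last.npz')['image'][150:300,160:360]; cv2.imwrite('pics/w2c.png',cv2.resize(im,None,fx=4,fy=4,interpolation=cv2.INTER_CUBIC))"
```

```text
6.7 [-0.0198  0.0048  0.0466] [ 0.06 -0.33 -0.24] ([(326, 18), (328, 22), (324, 25), (330, 36), (322, 40), (332, 58)], 108)
```

View pics/w2c.png

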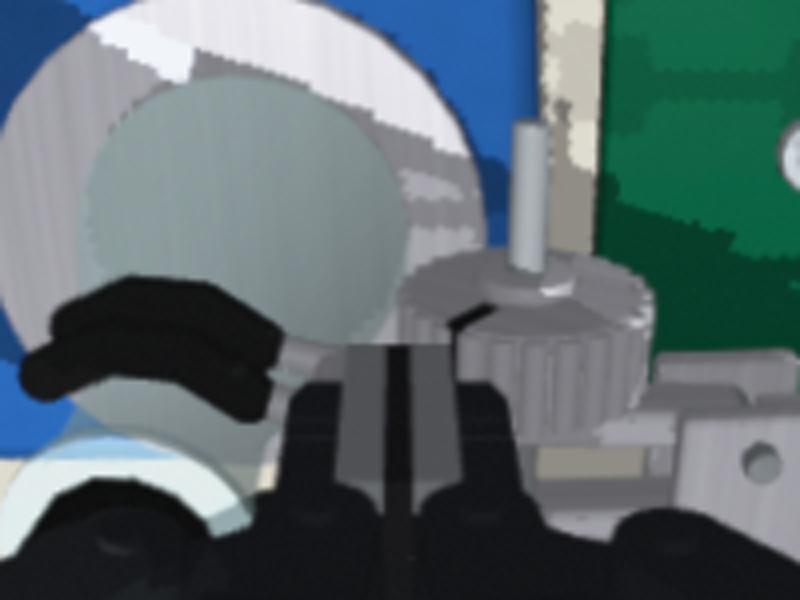

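The pen stroke is at crop (470,317), up and to the left, which is 326° and agrees with the ring sampling. Two more strokes follow.

step_arm(
  motion=[
    [[0,0,0],[0,0,0.04],0],
    [[0,0,0],[0,0.02,0.033],0],
    [[0,0,0],[0,0.04,0.031],0],
    [[0,0,0],[0,0.06,0.031],0],
    [[0,0,0],[0,0.08,0.031],0],
    [[0,0,0],[0,0.1,0.035],0],
    [[0,0,0],[0,0.12,0.044],0],
    [[0,0,0],[0,0.13,0.052],0],
  ],
)

```text
time_s: 7.55
tcp_pos: [0.5866, -0.0644, 0.2362]
ee_rot: [-0.0, 0.586, 0.81, -0.0]
contact_force: [-0.5, -0.2, 1.2]
width: 0.001
grip_force: 0.8
```

step_arm(
  motion=[
    [[0,0,0],[0,0.01,-0.03],0],
    [[0,0,0],[0,-0.05,-0.07],0],
    [[0,0,0],[0,-0.13,-0.052],0],
    [[0,0,0],[0,-0.13,-0.052],0],
  ],
)

```text
time_s: 7.95
tcp_pos: [0.5463, -0.0772, 0.2526]
ee_rot: [-0.001, 0.586, 0.81, -0.001]
contact_force: [0.0, 0.8, -0.0]
width: 0.005
grip_force: 0.0
```

```bash
python3 look.py 1.25
```

```text
7.95 [-0.0198  0.0048  0.0466] [ 0.02  0.82 -0.02] ([(74, 37), (72, 39), (76, 41), (70, 47), (78, 53), (68, 58)], 104)
```

step_arm(
  motion=[
    [[0,0,0],[0,0,0.04],0],
    [[0,0,0],[0,0.02,0.033],0],
    [[0,0,0],[0,0.04,0.031],0],
    [[0,0,0],[0,0.06,0.031],0],
    [[0,0,0],[0,0.08,0.031],0],
    [[0,0,0],[0,0.1,0.035],0],
    [[0,0,0],[0,0.12,0.044],0],
    [[0,0,0],[0,0.13,0.052],0],
  ],
)

```text
time_s: 8.8
tcp_pos: [0.5866, -0.0644, 0.2362]
ee_rot: [-0.0, 0.586, 0.81, -0.0]
contact_force: [-0.8, -1.2, 2.1]
width: 0.001
grip_force: 0.8
```

step_arm(
  motion=[
    [[0,0,0],[0,0.01,-0.03],0],
    [[0,0,0],[0,-0.05,-0.07],0],
    [[0,0,0],[0,-0.13,-0.052],0],
    [[0,0,0],[0,-0.13,-0.052],0],
  ],
)

```text
time_s: 9.2
tcp_pos: [0.5463, -0.0772, 0.2526]
ee_rot: [-0.001, 0.586, 0.81, -0.001]
contact_force: [1.1, 0.9, 0.9]
width: -0.001
grip_force: 0.0
```

```bash
python3 look.py 1.6
```

```text
9.2 [-0.0198  0.0048  0.0466] [1.08 0.91 0.95] ([(204, 54), (202, 55), (206, 58), (200, 61), (208, 66), (198, 69)], 106)
```

step_arm(
  motion=[
    [[0,0,0],[0,0,0.04],0],
    [[0,0,0],[0,0.02,0.033],0],
    [[0,0,0],[0,0.04,0.031],0],
    [[0,0,0],[0,0.06,0.031],0],
    [[0,0,0],[0,0.08,0.031],0],
    [[0,0,0],[0,0.1,0.035],0],
    [[0,0,0],[0,0.12,0.044],0],
    [[0,0,0],[0,0.13,0.052],0],
  ],
)

```text
time_s: 10.05
tcp_pos: [0.5866, -0.0644, 0.2362]
ee_rot: [-0.0, 0.586, 0.81, -0.0]
contact_force: [-0.3, -0.9, 1.5]
width: 0.003
grip_force: 0.8
```

step_arm(
  motion=[
    [[0,0,0],[0,0.01,-0.03],0],
    [[0,0,0],[0,-0.05,-0.07],0],
    [[0,0,0],[0,-0.13,-0.052],0],
    [[0,0,0],[0,-0.13,-0.052],0],
  ],
)

```text
time_s: 10.45
tcp_pos: [0.5463, -0.0772, 0.2526]
ee_rot: [-0.001, 0.586, 0.81, -0.001]
contact_force: [0.1, 0.2, -0.3]
width: 0.0
grip_force: 0.0
```

```bash
python3 look.py 1.9
```

```text
10.45 [-0.0198  0.0048  0.0466] [ 0.13  0.19 -0.3 ] ([(326, 21), (328, 23), (324, 27), (330, 36), (322, 44), (332, 57)], 114)
```

The wheel is now at 686°. A short 40° stroke remains, then I retreat upward.

step_arm(
  motion=[
    [[0,0,0],[0,0.035,0.0],0],
    [[0,0,0],[0,0.035,0.02],0],
    [[0,0,0],[0,0.035,0.031],0],
    [[0,0,0],[0,0.05,0.031],0],
    [[0,0,0],[0,0.065,0.031],0],
    [[0,0,0],[0,0.08,0.031],0],
    [[0,0,0],[0,0.082,0.02],0],
    [[0,0,0],[0,0.082,-0.01],0],
  ],
)

```text
time_s: 11.3
tcp_pos: [0.5717, -0.0689, 0.2546]
ee_rot: [-0.001, 0.586, 0.81, -0.001]
contact_force: [-0.5, -0.1, -0.3]
width: -0.001
grip_force: 0.0
```

```bash
python3 look.py 2
```

```text
11.3 [0.0069 0.0048 0.0486] [-0.51 -0.08 -0.28] ([(0, 19), (358, 25), (2, 25), (356, 47), (4, 50), (6, 79)], 106)
```

step_arm(
  motion=[
    [[0,0,0],[0,0,-0.1],0],
    [[0,0,0],[0.05,0,-0.22],0],
    [[0,0,0],[0.15,0,-0.35],0],
    [[0,0,0],[0.25,0,-0.42],0],
    [[0,0,0],[0.35,-0.05,-0.42],0],
    [[0,0,0],[0.4,-0.1,-0.42],0],
    [[0,0,0],[0.4,-0.1,-0.42],0],
    [[0,0,0],[0.4,-0.1,-0.42],0],
  ],
)

```text
time_s: 12.15
tcp_pos: [0.5061, 0.0353, 0.3819]
ee_rot: [0.001, 0.586, 0.81, 0.0]
contact_force: [-0.2, -1.3, 0.0]
width: -0.002
grip_force: 0.0
```

```bash
python3 - <<'E'
from h import *
from cell import ctrl
o=ctrl.get_obs(); print(o["time_s"],o["tcp_pos"].round(3),np.abs(o["qvel"]).max().round(3))
s=ctrl.get_image("scene")["image"]; t=ctrl.get_image("top")["image"]
c=[cv2.resize(x,None,fx=2,fy=2) for x in (s[130:330,90:290],t[70:270,220:420])]
cv2.imwrite("pics/fin.png",np.hstack(c))
E
```

```text
12.15 [0.506 0.035 0.382] 0.022
```

View pics/fin.png

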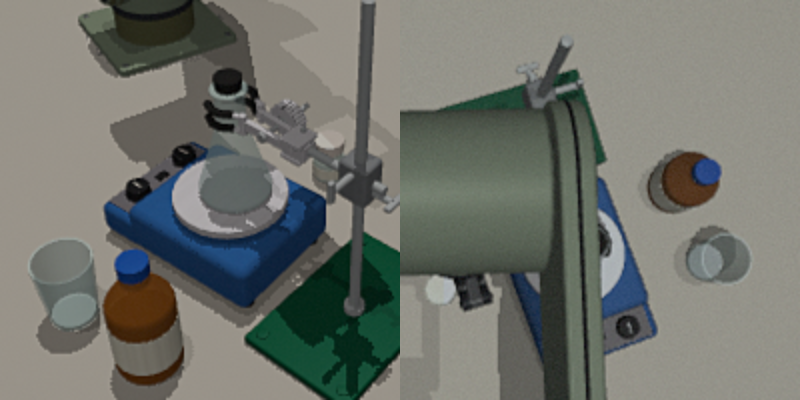

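The flask stands upright on the plate, with its stopper at about (230,80) in the left panel. The bystanders are in place, the jaw is open and the arm is clear, so I'm handing the job in.

```bash
python3 -c "
from cell import ctrl
print(ctrl.close_job())"
```

```text
the job is handed in; nothing more can be done
None
```

I loosened the clamp wheel by about 712° (1.98 turns), counted on its pen mark; in the final pictures the flask stands upright in place, the bystanders look undisturbed, and the arm is clear; the job is handed in.

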